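# Show the green test tile to the inspection camera

## Task

Unlock the tile rack: press its sprung red knob fully down, turn it clockwise to the other stop and let it spring back up, so that the keeper bar is swung clear. Then lift the green-glazed tile out of its slot and hold it up to the inspection camera: upright, green side square to the lens, the green patch centred at lens height, 15 cm in front of the lens (above the white cross on the camera's foot plate). Finish while still holding it there, motionless, without touching the camera or its foot plate and without disturbing the other two tiles, the bowl or the tub.

Things in the scene. Friction and masses are not known exactly. Their poses are not given: they have to be found in the camera images.
- rack: Fixed wooden rack, 90 (x) x 360 (y) x 32 mm high; origin at the centre of its underside. Three slots at x = 0, y = -52, +20, +92 mm, each 13 x 58 mm, 20 mm deep (floor at 12 mm), hold one upright tile each, in any order, glazed sides to the rack's +x. The knob's post is at y = -140 mm, with a steel gate bracket beside it (35 mm off its axis, 123 mm high).
- knob_grip (a point): Grip point of the red press-turn knob, on its upright axis; z = 153 mm while up. The knob is an upright wing 14 mm thick (point x), 42 mm long (point y), 42 mm tall: top 19 mm above this point, foot 23 mm below it on the keeper bar. Site z is up; the point turns with the knob.
- keeper_press (a joint): Knob pressed down, in m: 0 up, 0.006 fully down. The spring pushes back with about 4 N at first, 10 N when down. A steel gate blocks turning unless pressed by over 4.5 mm; between the stops it keeps the knob down; within about 0.08 rad of either stop the knob springs up once let go.
- bar_tip (a point): Free end of the aluminium keeper bar, on its underside. The bar is 16 mm wide, 8 mm thick, 268 mm long from the knob's axis along the knob's +y, and turns and dips with the knob; locked, it lies 10 mm over the tiles' tops (underside at 122 mm) and keeps them in.
- keeper (a joint): Turn of the knob and bar in rad, growing clockwise seen from above: 0 locked, bar over all three tiles; 1.2 (stop) unlocked, bar swung clear away towards the rack's +x. Light friction.
- tile: The tile to present: ceramic slab 10 mm thick (x), 55 mm wide (y), 100 mm tall (z), about 110 g; origin at the centre of its bottom edge. Green glazed patch on its +x face from 4 to 70 mm above the bottom, top edge green too; the bare clay band above it, with a small dark hole mark, is for gripping (across the 10 mm). It stands 20 mm deep in one of the three slots, top at 112 mm.
- glaze (a point): Centre of the green patch on the tile, 37 mm above its bottom edge, on its middle line; axes as the tile's.
- glaze_ahead (a point): Point 50 mm straight out in front of the green face (the tile's +x), level with point glaze.
- tile_blue: Tile of the same size with a blue patch, in another slot; stays there.
- tile_amber: Tile of the same size with an amber patch, in another slot; stays there.
- cam: Inspection camera on a fixed stand; origin at the underside of the foot plate, the lens looks along its own -x. Foot plate 300 x 110 x 8 mm, from x = -250 to +50 mm, with a white cross at x = -190 mm. Grey housing 75 x 60 x 60 mm centred at x = 20 mm, z = 200 mm; black lens of 48 mm diameter, front at x = -40 mm, axis at z = 200 mm.
- focus (a point): Point on the lens axis 150 mm in front of the lens, 200 mm above the table, above the white cross, where the glaze point belongs. Its +x points straight at the lens, z up: the tile's +x must point along this +x.
- bowl: Fired clay bowl, 90 mm wide, 50 mm high, beyond the rack; leave alone.
- tub: Lidded tub, 76 mm wide, 65 mm high, between the rack and the camera; leave alone.

How it is judged:
By the outcome, as a careful person would: the job done as asked, in the order asked, and still so for the second after the job is handed in, while the arm keeps its last pose, push and grip.
It also fails if it takes over 51 s, if anything falls off the work surface, if the arm or the gripper's body presses on something with over 40 N, if the wrist force passes 120 N, or if a joint passes its speed limit or range.

## Robot

A 6-joint arm with a two-finger parallel gripper is mounted at the origin on the work surface. World frame = base frame: x ahead of the robot, y to its left, z up, the work surface at z = 0. Lengths are in m, angles in rad, forces in N, time in s.
With the tool pointing down it reaches from about 0.3 to 0.775 m from the base axis. Payload 14.6 kg.
Tool frame: the origin (TCP) lies at the very end of the fingers, on their centre line; the grasp point (between the pads) lies 19 mm behind it; z points along the fingers, y is the line along which they close (so a half turn about z gives the same grasp; the last joint's range is limited). The gripper opens to 94 mm and grips with 3 to 60 N. Pads are 16 mm wide; open, the fingers measure 119 mm over their backs; the gripper's body (75 mm by 177 mm) begins 78 mm behind the grasp point.
Start: joints at [-1.279, 0.3, 1.521, -0, 1.321, -0.067], TCP at [0.193, -0.515, 0.205] pointing down, gripper open.
Joint ranges: [-3.03, 3.03], [-0.79, 2.21], [0.23, 2.52], [-1.04, 4.18], [0, 3.07], [-2.55, 2.55]. Speed limits (rad/s): [2.22, 2.22, 2.57, 3.14, 3.14, 3.14].

## Interface

Orientations are given as [roll, pitch, yaw] about the fixed x, y, z axes, in that order (R = Rz(yaw) Ry(pitch) Rx(roll)).
In Python, from station import ctrl gives the robot as it stands.
- The arm moves only by the tool move_arm, never from a script. Its argument "increments" is a list of rows, each a list of 7 numbers: the opening, from 0 (shut) to 1 (fully open), then the shift along the tool's x, y, z in units of 50 mm (1.0 is 50 mm), then the turn, a rotation vector about the tool's x, y, z in rad. In form: [[claw, tx, ty, tz, rx, ry, rz], ...]. A call has 1 to 20 rows; each row shifts and turns the commanded pose from where the row before left it, along the tool's axes as they then stand; what a row does not reach is not made up. A row lasts 1/10 s, in which the tool goes at most 50 mm and 8.59 degrees, less where a joint would pass 70% of its speed; a pose out of reach is approached as far as the arm can. A call is refused whole if a number of a shift passes 1 or a number of a turn 0.15, either way. A call with a gripper value outside its range is refused whole. The fingers move at their own pace and stop on an object; "force" is the grip in N (left out, the last holds). Time passes only in rows, so rows that do not move let the fingers close. It gives the time, the measured TCP pose, the force, the opening and the grip force at its end, in the units of the state.
- ctrl.get_obs(): the state, without advancing time (a new reading comes with each control period).
- ctrl.camera(name): name is "scene" or "top"; returns a dict with "color" (400x640x3 uint8, blue, green, red), "K" (3x3 intrinsics, pixels), "pose" (4x4, takes a point from camera to world coordinates). Camera axes: x right, y down, z forward; pixel columns grow to the right and rows downward; lengths in m; the calibration is good to about 2 mm. A picture is of the moment at which its call begins. There is no depth.
- ctrl.hand_in(): hands the job in; it is judged then, once.
Trained networks look in a picture, given as the dict that the camera call returned (one of the last four; its "shot" number tells which), for a name from the list of things; names that differ only in an ending like _2 or _b are one class to them, and where a whole thing is asked for, a point or a joint stands for the part that bears it (a point fixed in the world has none). Each returns a list of dicts, best first, with "conf" (0 to 1); they miss things now and then, are a little off and sometimes report something else, mostly with a low value. They report only what shows in the picture. A call takes as long as a camera call.
- ctrl.cut_out(name, picture): "mask" (400x640 bool, what is visible of it) and "centre" ([row, column] in pixels, amid what is visible of it).
The state is a dict: "time_s": time; "qpos": joint angles; "joint_vel": joint speeds; "tau": joint torques, N m; "ee_pos": TCP position; "eef_rot": TCP orientation; "force": force on the tool from outside, world axes, zero at the start; "moment": the same for the moment, N m; "grip_width": finger opening in m; "grip_force": force on a finger pad.
Only numpy, scipy, OpenCV 4.12 (cv2) and the standard library are available. Lean on these libraries where they do the work, as an engineer would, in place of code of your own. Each camera call takes 0.05 s, during which the arm holds its last target. There are 200 camera calls.

## Working session

There is one attempt and no reset: what is moved stays moved. The work goes in short steps, Python scripts to look and compute and a tool call to move; the robot and the scene stay as the last step left them, time stands still between calls to the robot, and variables do not carry over. Pictures are saved under pics/ and viewed, at most 10 in all, crops included, and the job is handed in when it is done.

Besides the shell and the picture viewer there is one more tool, called as name([rows], argument=value, ...), one row to a line, values as JSON. move_arm: Moves the arm, as the interface text tells. Its arguments: {"type":"object","properties":{"increments":{"type":"array","items":{"type":"array","items":{"type":"number"}}},"force":{"type":"number"}},"required":["increments"]}

```bash
mkdir -p pics; ls
python3 - <<'E'
from station import ctrl
import cv2,numpy as np,pickle
P={}
for n in("scene","top"):
    p=ctrl.camera(n);cv2.imwrite(f"pics/{n}0.png",p["color"]);P[n]=p
    print(n,p["K"].round(1).tolist(),p["pose"].round(3).tolist())
    for o in["rack","knob_grip","bar_tip","tile","tile_blue","tile_amber","cam","bowl","tub"]:
        r=ctrl.cut_out(o,p)
        print(o,[(round(d["conf"],2),np.round(d["centre"]).tolist(),int(d["mask"].sum())) for d in r[:2]])
        p[o]=r[0]["mask"] if r else None
pickle.dump(P,open("p0.pkl","wb"))
print(ctrl.get_obs())
E
```

```text
pics
scene [[448.1, 0.0, 320.5], [0.0, 448.1, 198.1], [0.0, 0.0, 1.0]] [[0.39, 0.579, -0.716, 1.521], [0.921, -0.261, 0.29, -0.316], [-0.019, -0.772, -0.635, 1.007], [0.0, 0.0, 0.0, 1.0]]
rack [(0.69, [254.0, 220.0], 3816)]
knob_grip [(0.84, [234.0, 195.0], 726), (0.46, [253.0, 222.0], 4000)]
bar_tip [(0.59, [233.0, 202.0], 649)]
tile [(0.71, [232.0, 260.0], 379), (0.16, [272.0, 324.0], 677)]
tile_blue [(0.93, [249.0, 213.0], 428)]
tile_amber [(0.77, [239.0, 234.0], 385)]
cam [(0.77, [186.0, 400.0], 2437), (0.68, [234.0, 199.0], 717)]
bowl []
tub [(0.79, [194.0, 313.0], 491)]
top [[456.8, 0.0, 314.9], [0.0, 456.8, 191.4], [0.0, 0.0, 1.0]] [[0.02, -0.99, 0.137, 0.384], [-1.0, -0.019, 0.01, 0.084], [-0.007, -0.138, -0.99, 1.464], [0.0, 0.0, 0.0, 1.0]]
rack [(0.77, [204.0, 414.0], 3203)]
knob_grip [(0.58, [204.0, 428.0], 713)]
bar_tip [(0.74, [205.0, 432.0], 645)]
tile [(0.36, [211.0, 376.0], 2)]
tile_blue []
tile_amber [(0.68, [203.0, 428.0], 573)]
cam [(0.6, [238.0, 220.0], 3754)]
bowl [(0.7, [143.0, 347.0], 593)]
tub [(0.69, [259.0, 305.0], 466)]
{'time_s': 1.0, 'qpos': array([-1.27862822e+00,  2.99913404e-01,  1.52096933e+00,  8.79671010e-06,
        1.32068885e+00, -6.66186706e-02]), 'joint_vel': array([ 1.30749553e-03,  6.03108195e-04, -2.47580838e-04, -3.50375283e-04,
        7.89462888e-06,  2.96910135e-03]), 'tau': array([-1.98587870e-03, -5.31672800e+01, -3.52919233e+01,  7.06949341e-02,
        2.13486410e-02, -3.59515911e-05]), 'ee_pos': array([ 0.19311773, -0.51498757,  0.20545121]), 'eef_rot': array([ 3.14157106e+00, -7.10140604e-06,  3.58784596e-01]), 'force': array([ 0.24251487, -0.0298758 ,  0.42151925]), 'moment': array([0.00453832, 0.00799653, 0.0571907 ]), 'grip_force': 0.0, 'grip_width': 0.0944278602537336}
```

View pics/scene0.png

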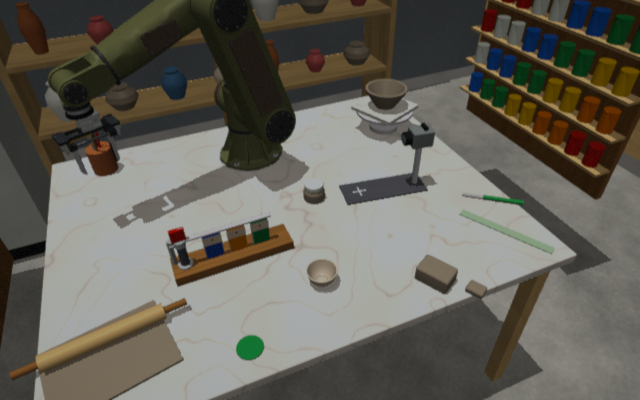

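View pics/top0.png

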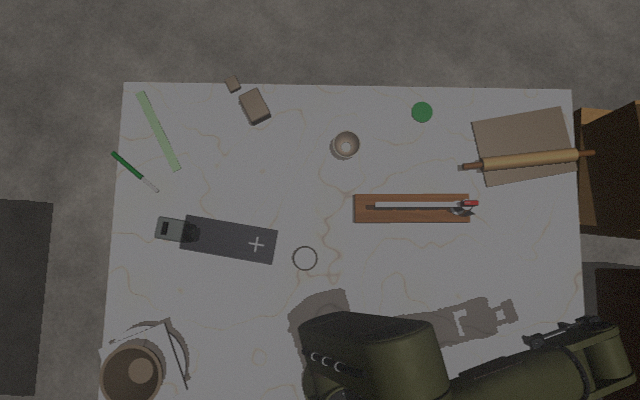

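Scene view: knob (178,234), then blue, amber and green tiles (262,232) along the rack, with the camera cross at (360,191). Top view: rack cols 354–470, rows 194–222; red knob (469,203); cross (257,244). Next I'll fit the poses.

```bash
cat > h.py <<'E'
import numpy as np,cv2
from scipy.optimize import least_squares,minimize
def proj(p,X):
    X=np.atleast_2d(X);T=np.linalg.inv(p["pose"]);c=X@T[:3,:3].T+T[:3,3];u=c@p["K"].T
    return u[:,:2]/u[:,2:]
def onz(p,uv,z):
    d=p["pose"][:3,:3]@np.linalg.inv(p["K"])@np.r_[uv,1];o=p["pose"][:3,3]
    return o+d*(z-o[2])/d[2]
def tri(ps,uvs):
    return least_squares(lambda X:np.concatenate([proj(p,X)[0]-u for p,u in zip(ps,uvs)]),[.5,0,.1])
def box(x0,x1,y0,y1,z0,z1): return np.array([[a,b,c] for a in(x0,x1) for b in(y0,y1) for c in(z0,z1)])
def pl(q,X):
    c,s=np.cos(q[2]),np.sin(q[2]);X=np.atleast_2d(X)
    return np.c_[q[0]+c*X[:,0]-s*X[:,1],q[1]+s*X[:,0]+c*X[:,1],X[:,2]]
def sil(p,X,sc=4):
    m=np.zeros((400*sc,640*sc),np.uint8)
    cv2.fillConvexPoly(m,cv2.convexHull(((proj(p,X)+.5)*sc-.5).round().astype(np.int32)),1)
    return cv2.resize(m*255,(640,400),interpolation=cv2.INTER_AREA)/255.
E
python3 - <<'E'
import pickle,cv2,numpy as np
from h import *
P=pickle.load(open("p0.pkl","rb"));t,s=P["top"],P["scene"]
def red(p):
    b,g,r=[p["color"][...,i].astype(int) for i in range(3)]
    return r-np.maximum(b,g)
for n,p,(r0,r1,c0,c1) in(("top",t,(190,215,455,485)),("scene",s,(222,250,165,192))):
    m=np.zeros((400,640),bool);m[r0:r1,c0:c1]=True
    b,g,r=[p["color"][...,i].astype(int) for i in range(3)]
    k=m&(r>90)&(g<r*.4); ys,xs=np.nonzero(k);print(n,"red",k.sum(),xs.min(),xs.max(),ys.min(),ys.max(),xs.mean(),ys.mean())
# rack fit in top view
col=t["color"].astype(int);k=np.zeros((400,640),np.uint8)
k[188:230,345:480]=((col[...,2]-col[...,0])[188:230,345:480]>30)
k=cv2.morphologyEx(k,cv2.MORPH_CLOSE,np.ones((9,9)));n,l,st,_=cv2.connectedComponentsWithStats(k)
k=(l==1+st[1:,4].argmax());print("rack px",st[1:].tolist())
R=cv2.minAreaRect(cv2.findNonZero(k.astype(np.uint8)));print(R)
B=box(-.045,.045,-.18,.18,0,.032)
q0=np.r_[onz(t,R[0],.032)[:2],0]
f=lambda q:np.abs(sil(t,pl(q,B))-k).sum()
b=minimize(f,q0,method="Nelder-Mead",options=dict(initial_simplex=[q0,q0+[.01,0,0],q0+[0,.01,0],q0+[0,0,.05]]));print("rack",b.x,b.fun)
# camera foot plate: dark pixels
v=t["color"].max(2);print("plate",v[240,200:300:8].tolist())
for n,p,(r0,r1,c0,c1) in(("top",t,(230,256,244,270)),("scene",s,(184,198,350,370))):
    c=p["color"][r0:r1,c0:c1].min(2);th=(int(c.max())+int(np.median(c)))/2
    ys,xs=np.nonzero(c>th);print(n,"cross",len(xs),xs.mean()+c0,ys.mean()+r0,onz(p,[xs.mean()+c0,ys.mean()+r0],.008), th)
for n,p,(r,c) in(("t",t,(160,270,140,330)),("t2",t,(185,230,345,485)),("s",s,(205,285,160,300)),("s2",s,(115,210,330,450))):
    pass
a=cv2.resize(t["color"][180:280,145:305],None,fx=4,fy=4,interpolation=2)
b2=cv2.resize(s["color"][210:285,160:300],None,fx=4.5,fy=4.5,interpolation=2)
o=np.zeros((600,640,3),np.uint8);o[:250]=cv2.resize(t["color"][180:242,340:500],(640,250),interpolation=2);o[250:593,:640]=cv2.resize(b2,(640,343))
cv2.imwrite("pics/z1.png",o);cv2.imwrite("pics/z2.png",a)
E
```

```text
top red 11 471 477 201 203 474.0 201.63636363636363
scene red 36 168 182 229 233 174.05555555555554 230.69444444444446
rack px [[355, 194, 124, 28, 2958]]
((416.5, 207.5), (27.0, 123.0), 90.0)
rack [ 0.53958842 -0.20996286  0.02516316] 501.65882352941173
plate [62, 58, 66, 67, 61, 69, 64, 113, 70, 67, 127, 128, 125]
top cross 56 255.89285714285714 244.01785714285714 [0.41423345 0.28140881 0.008     ] 97.5
scene cross 33 359.030303030303 190.84848484848484 [0.41402254 0.28153405 0.008     ] 112.5Traceback (most recent call last):
  File "<stdin>", line 26, in <module>
ValueError: too many values to unpack (expected 2)
```

```bash
cat > fit.py <<'E'
import pickle,cv2,numpy as np
from h import *
P=pickle.load(open("p0.pkl","rb"));t,s=P["top"],P["scene"]
def fit(B,obs,q0):
    f=lambda q:sum((np.abs(sil(p,pl(q,B))-k)*w).sum() for p,k,w in obs)
    b=minimize(f,q0,method="Nelder-Mead",options=dict(initial_simplex=[q0,q0+[.012,0,0],q0+[0,.012,0],q0+[0,0,.08]],xatol=1e-5))
    b=minimize(f,b.x,method="Nelder-Mead",options=dict(initial_simplex=[b.x,b.x+[.004,0,0],b.x+[0,.004,0],b.x+[0,0,-.03]],xatol=1e-5))
    return b.x,b.fun
def win(r0,r1,c0,c1):
    w=np.zeros((400,640));w[r0:r1,c0:c1]=1;return w
col=t["color"].astype(int);k=((col[...,2]-col[...,0])>30).astype(np.uint8)
k=cv2.morphologyEx(k,cv2.MORPH_CLOSE,np.ones((9,9)));w=win(186,230,345,456)
B=box(-.045,.045,-.18,.18,0,.032)
print("rack",fit(B,[(t,k,w)],np.array([.54,-.205,0.])))
# plate
kt=(t["color"].max(2)<98).astype(np.uint8);kt=cv2.morphologyEx(kt,cv2.MORPH_CLOSE,np.ones((19,19)))
ks=(s["color"].max(2)<98).astype(np.uint8);ks=cv2.morphologyEx(ks,cv2.MORPH_CLOSE,np.ones((11,11)))
C=box(-.25,.05,-.055,.055,0,.008)
for yaw in(1.4,1.7):print("cam top",fit(C,[(t,kt,win(205,275,202,290))],np.array([.414-.0+.19*np.cos(yaw),.2815+.19*np.sin(yaw),yaw])))
q,_=fit(C,[(t,kt,win(205,275,202,290))],np.array([.414+.19*np.cos(1.45),.2815+.19*np.sin(1.45),1.45]))
print("scene",fit(C,[(s,ks,win(174,206,332,405))],q),"both",fit(C,[(t,kt,win(205,275,202,290)),(s,ks,win(174,206,332,405))],q), "cross",pl(q,[-.19,0,.008]))
a=cv2.resize(t["color"][180:280,145:305],None,fx=4,fy=4,interpolation=2)
o=np.zeros((600,640,3),np.uint8);o[:248]=cv2.resize(t["color"][180:242,340:500],(640,248),interpolation=2);o[250:593,:640]=cv2.resize(s["color"][210:285,160:300],(640,343),interpolation=2)
cv2.imwrite("pics/z1.png",o);cv2.imwrite("pics/z2.png",a)
E
python3 fit.py
```

```text
rack (array([ 0.53982754, -0.21129432,  0.0263647 ]), np.float64(233.35686274509803))
cam top (array([0.4428801 , 0.46572907, 1.41943567]), np.float64(178.9764705882353))
cam top (array([0.44290436, 0.46584127, 1.41939487]), np.float64(178.9764705882353))
scene (array([0.44704253, 0.47079701, 1.394251  ]), np.float64(100.35686274509804)) both (array([0.44402075, 0.46868049, 1.41396875]), np.float64(299.87450980392157)) cross [[0.41427148 0.27833669 0.008     ]]
```

View pics/z1.png

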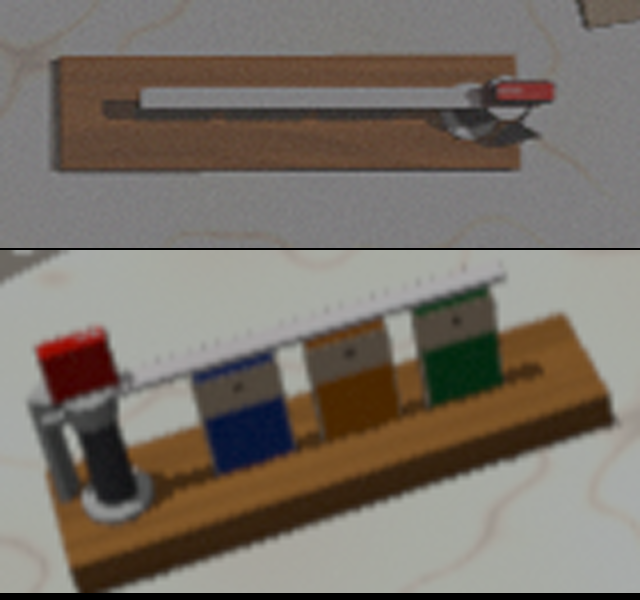

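The crop shows the green tile is farthest from the knob (slot +92). Next I'll refine the knob position, tile position and camera yaw with sub-pixel edges.

```bash
cat > fit2.py <<'E'
import numpy as np,cv2,pickle
from h import *
from fit import fit,win,P,t,s
def edge(p,cols,r0,r1,zs):
    # row crossings entering / leaving the dark plate for each column
    g=cv2.GaussianBlur(p["color"],(0,0),.6).max(2).astype(float);up,dn=[],[]
    for c in cols:
        v=g[r0:r1,c];th=(v.max()+np.percentile(v,20))/2;d=np.nonzero(v<th)[0]
        a,b=d[0],d[-1]
        up.append((c,r0+a-(th-v[a])/(v[a-1]-v[a])));dn.append((c,r0+b+(th-v[b])/(v[b+1]-v[b])))
    for n,e,z in(("up",up,zs[0]),("dn",dn,zs[1])):
        X=np.array([onz(p,u,z)[:2] for u in e]).astype(np.float32)
        vx,vy,x,y=cv2.fitLine(X,cv2.DIST_HUBER,0,.001,.001).ravel()
        print(n,"yaw",np.arctan(vy/vx)%np.pi, "x at y=.2815",x+vx/vy*(.2815-y),"res",np.median(abs((X[:,0]-x)*vy-(X[:,1]-y)*vx)))
edge(t,range(204,268),205,275,(.008,.008))
edge(t,range(204,268),205,275,(0,0))
edge(s,range(352,395),170,208,(.008,.0))
red=[]
K=box(-.007,.007,-.021,.021,.130,.172);q0=np.array([.5435,-.3513,.026])
for p in(t,s):
    b,g,r=[p["color"][...,i].astype(float) for i in range(3)]
    k=((r>2.2*g)&(r>2.2*b)&(r>40)).astype(float);red.append((p,k,np.ones_like(k) if 0 else sil(p,pl(q0,box(-.05,.05,-.07,.07,.1,.2)))>0));print("red",(k*red[-1][2]).sum(),"expected",sil(p,pl(q0,K)).sum())
print("knob both",fit(K,red,q0),"top",fit(K,red[:1],q0),"scene",fit(K,red[1:],q0))
b,g,r=[s["color"][...,i].astype(float) for i in range(3)]
k=((g>1.5*r)&(g>1.2*b)).astype(np.uint8)
T=np.array([[.005,-.0275,.032],[.005,.0275,.032],[.005,-.0275,.082],[.005,.0275,.082]])
q0=np.r_[pl([.5398,-.2113,.0264],[0,.092,0])[0,:2],.026]
w=sil(s,pl(q0,np.array([[.005,y,z] for y in(-.045,.045) for z in(.026,.088)])))>0
print("tile pred",q0,"fit",fit(T,[(s,k,w)],q0))
E
python3 fit2.py | tail -n 12
```

```text
cam top (array([0.44290436, 0.46584127, 1.41939487]), np.float64(178.9764705882353))
scene (array([0.44704253, 0.47079701, 1.394251  ]), np.float64(100.35686274509804)) both (array([0.44402075, 0.46868049, 1.41396875]), np.float64(299.87450980392157)) cross [[0.41427148 0.27833669 0.008     ]]
up yaw 1.4204 x at y=.2815 0.47085977 res 0.00024166168
dn yaw 1.4189907 x at y=.2815 0.3589217 res 0.00020804582
up yaw 1.4204001 x at y=.2815 0.47117043 res 0.00024298835
dn yaw 1.4189907 x at y=.2815 0.35861582 res 0.00020918436
up yaw 1.4182031 x at y=.2815 0.36100286 res 0.00033240486
dn yaw 1.4209449 x at y=.2815 0.46895027 res 0.0007338291
red 37.0 expected 125.69019607843136
red 169.0 expected 245.38039215686274
knob both (array([ 0.54126667, -0.35040571,  0.11486333]), np.float64(155.58039215686273)) top (array([ 0.54130019, -0.35442295,  0.32760992]), np.float64(71.43529411764706)) scene (array([ 0.53934129, -0.34922566,  0.01636525]), np.float64(73.75686274509803))
tile pred [ 0.53737148 -0.11933206  0.026     ] fit (array([ 0.5357727 , -0.11638726,  0.05674475]), np.float64(39.19607843137255))
```

```bash
cat > fit3.py <<'E'
import numpy as np,cv2,pickle
from h import *
P=pickle.load(open("p0.pkl","rb"));t,s=P["top"],P["scene"]
def lines(g,cols,r0,r1,zs,thf):
    up,dn=[],[]
    for c in cols:
        v=g[r0:r1,c];th=thf(v);d=np.nonzero(v>th)[0];a,b=d[0],d[-1]
        up.append((c,r0+a-(v[a]-th)/(v[a]-v[a-1])));dn.append((c,r0+b+(v[b]-th)/(v[b]-v[b+1])))
    for e,z in((up,zs[0]),(dn,zs[1])):
        X=np.array([onz(t,u,z)[:2] for u in e]).astype(np.float32)
        vx,vy,x,y=cv2.fitLine(X,cv2.DIST_HUBER,0,.001,.001).ravel()
        f=lambda Y:x+vx/vy*(Y-y)
        print("yaw",np.arctan(-vx/vy),"x@-.119",f(-.119),"x@-.351",f(-.351),"res",np.median(abs((X[:,0]-x)*vy-(X[:,1]-y)*vx)))
c=cv2.GaussianBlur(t["color"],(0,0),.6).astype(float)
print("rack");lines(c[...,2]-c[...,0],range(358,452),186,232,(.032,.032),lambda v:(np.percentile(v,80)+np.percentile(v[:5],50))/2)
print("bar");lines(c[...,0],range(378,450),198,212,(.13,.13),lambda v:(v.max()+np.median(v))/2)
g=c[...,2]-c[...,0]
rows=g[197:219];l=[]
for v in rows:
    w=v[345:365];th=(v[360:366].mean()+w[:4].mean())/2;i=np.nonzero(w>th)[0][0];l.append(345+i-(w[i]-th)/(w[i]-w[i-1]))
print("left",np.round(l,1),"y:",onz(t,[np.median(l),208],.032),onz(t,[np.median(l),208],0))
B=cv2.GaussianBlur(t["color"],(0,0),.6)[...,0].astype(float)[203:206].mean(0);print("bar left",B[368:382].round())
print("bar tip y if col375",onz(t,[374.5,204.5],.13))
E
python3 fit3.py
```

```text
rack
yaw 0.02308615 x@-.119 0.5807389 x@-.351 0.5860958 res 0.00015744858
yaw 0.025242284 x@-.119 0.4909543 x@-.351 0.49681175 res 0.00024996087
bar
yaw 0.019577578 x@-.119 0.5438545 x@-.351 0.54839706 res 4.263583e-05
yaw 0.020222502 x@-.119 0.52905756 x@-.351 0.5337498 res 2.9760995e-05
left [354.6 354.6 354.4 354.3 354.3 354.3 354.3 354.2 354.2 354.4 354.5 354.5
 354.5 354.5 354.5 354.4 354.4 354.5 354.5 354.5 354.5 354.5] y: [ 0.53256995 -0.02806845  0.032     ] [ 0.5358825  -0.03056304  0.        ]
bar left [ 54.  55.  54.  54.  53.  52.  58. 100. 123. 126. 126. 126. 126. 126.]
bar tip y if col375 [ 0.53389101 -0.07902238  0.13      ]
```

```bash
cat > plan.py <<'E'
import numpy as np,sys
from scipy.spatial.transform import Rotation as R
from station import ctrl
def plan(pos,yaw,n,claw):
    o=ctrl.get_obs();p=o["ee_pos"];r=R.from_euler("xyz",o["eef_rot"])
    p1=np.array(pos);r1=R.from_euler("xyz",[np.pi,0,yaw]);p0=p.copy();d=(r.inv()*r1).as_rotvec();r0=r
    print("now",p.round(4),o["eef_rot"].round(4),"w",round(o["grip_width"],4),"gf",round(o["grip_force"],1),"t",round(o["time_s"],2),"turn",d.round(3))
    rows=[]
    for i in range(1,n+1):
        a=i/n;rt=r0*R.from_rotvec(d*a);pt=p0+(p1-p0)*a
        rv=(r.inv()*rt).as_rotvec().round(3);sh=(r.inv().apply(pt-p)/.05).round(2)
        p=p+r.apply(sh*.05);r=r*R.from_rotvec(rv);rows.append([claw,*sh.tolist(),*rv.tolist()])
    print(str([[round(v,3)+0 for v in w] for w in rows]).replace(" ",""));print("end",p.round(4),r.as_euler("xyz").round(4))
a=[float(v) for v in sys.argv[1:]]
plan(a[:3],a[3],int(a[4]),a[5])
E
python3 plan.py .541 -.348 .200 1.594 14 .6
```

```text
now [ 0.1931 -0.515   0.2055] [ 3.1416 -0.      0.3588] w 0.0944 gf 0.0 t 1.0 turn [ 0.     0.    -1.235]
[[0.6,0.55,-0.05,0.01,0.0,0.0,-0.088],[0.6,0.55,0.0,0.01,0.0,0.0,-0.088],[0.6,0.55,0.05,0.0,0.0,0.0,-0.089],[0.6,0.54,0.1,0.01,0.0,0.0,-0.088],[0.6,0.53,0.14,0.01,0.0,0.0,-0.088],[0.6,0.52,0.19,0.01,0.0,0.0,-0.088],[0.6,0.5,0.24,0.0,0.0,0.0,-0.089],[0.6,0.48,0.27,0.01,0.0,0.0,-0.088],[0.6,0.45,0.32,0.01,0.0,0.0,-0.088],[0.6,0.42,0.36,0.01,0.0,0.0,-0.088],[0.6,0.38,0.39,0.01,0.0,0.0,-0.089],[0.6,0.35,0.43,0.0,0.0,0.0,-0.088],[0.6,0.31,0.45,0.01,0.0,0.0,-0.088],[0.6,0.27,0.48,0.01,0.0,0.0,-0.088]]
end [ 0.5408 -0.3482  0.2   ] [3.1416 0.     1.5938]
```

move_arm([
  [0.6, 0.55, -0.05, 0.01, 0.0, 0.0, -0.088],
  [0.6, 0.55, 0.0, 0.01, 0.0, 0.0, -0.088],
  [0.6, 0.55, 0.05, 0.0, 0.0, 0.0, -0.089],
  [0.6, 0.54, 0.1, 0.01, 0.0, 0.0, -0.088],
  [0.6, 0.53, 0.14, 0.01, 0.0, 0.0, -0.088],
  [0.6, 0.52, 0.19, 0.01, 0.0, 0.0, -0.088],
  [0.6, 0.5, 0.24, 0.0, 0.0, 0.0, -0.089],
  [0.6, 0.48, 0.27, 0.01, 0.0, 0.0, -0.088],
  [0.6, 0.45, 0.32, 0.01, 0.0, 0.0, -0.088],
  [0.6, 0.42, 0.36, 0.01, 0.0, 0.0, -0.088],
  [0.6, 0.38, 0.39, 0.01, 0.0, 0.0, -0.089],
  [0.6, 0.35, 0.43, 0.0, 0.0, 0.0, -0.088],
  [0.6, 0.31, 0.45, 0.01, 0.0, 0.0, -0.088],
  [0.6, 0.27, 0.48, 0.01, 0.0, 0.0, -0.088],
  [0.6, 0, 0, 0, 0, 0, 0],
  [0.6, 0, 0, 0, 0, 0, 0],
])

```text
time_s: 2.6
ee_pos: [0.5408, -0.348, 0.1996]
eef_rot: [-3.141, -0.0, 1.593]
force: [-0.5, -0.4, 0.1]
grip_width: 0.0567
grip_force: 0.0
```

Run:
```python
from station import ctrl
import cv2
o=ctrl.get_obs();print(o["ee_pos"].round(4),o["eef_rot"].round(4),o["grip_width"],o["time_s"])
a=ctrl.camera("scene")["color"];b=ctrl.camera("top")["color"]
import numpy as np
cv2.imwrite("pics/k1.png",np.vstack([cv2.resize(a[150:270,100:300],(500,300),interpolation=2),cv2.resize(b[150:270,380:580],(500,300),interpolation=2)]))
```

```text
[ 0.5408 -0.348   0.1996] [-3.1411e+00 -2.0000e-04  1.5934e+00] 0.056651612906450266 2.6
```

View pics/k1.png

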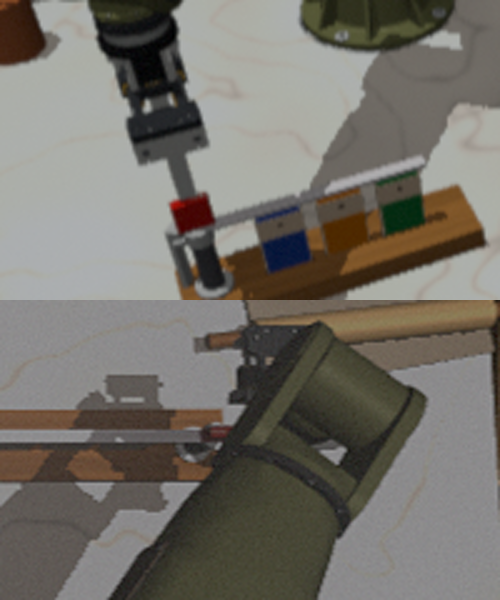

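The finger sits right over the red knob, so I'll descend and grip.

move_arm([
  [0.6, 0, 0, 0.25, 0, 0, 0],
  [0.6, 0, 0, 0.35, 0, 0, 0],
  [0.6, 0, 0, 0.35, 0, 0, 0],
  [0.6, 0, 0, 0.28, 0, 0, 0],
  [0.6, 0, 0, 0, 0, 0, 0],
  [0, 0, 0, 0, 0, 0, 0],
  [0, 0, 0, 0, 0, 0, 0],
  [0, 0, 0, 0, 0, 0, 0],
  [0, 0, 0, 0, 0, 0, 0],
  [0, 0, 0, 0, 0, 0, 0],
  [0, 0, 0, 0, 0, 0, 0],
  [0, 0, 0, 0, 0, 0, 0],
], force=30)

```text
time_s: 3.9
ee_pos: [0.5406, -0.3482, 0.1386]
eef_rot: [-3.141, -0.0, 1.594]
force: [-4.1, 0.4, 2.6]
grip_width: 0.0136
grip_force: 30.0
```

move_arm([
  [0, 0, 0, 0.04, 0, 0, 0],
  [0, 0, 0, 0.04, 0, 0, 0],
  [0, 0, 0, 0.04, 0, 0, 0],
  [0, 0, 0, 0.02, 0, 0, 0],
  [0, 0, 0, 0, 0, 0, 0],
  [0, 0, 0, 0, 0, 0, 0],
], force=40)

```text
time_s: 4.5
ee_pos: [0.5407, -0.3483, 0.1326]
eef_rot: [3.141, 0.0, 1.594]
force: [-6.8, 3.0, 11.3]
grip_width: 0.0141
grip_force: 40.0
```

move_arm([
  [0, 0, 0, 0.02, 0, 0, 0],
  [0, 0, 0, 0, 0, 0, 0.05],
  [0, 0, 0, 0, 0, 0, 0.08],
  [0, 0, 0, 0, 0, 0, 0.08],
  [0, 0, 0, 0, 0, 0, 0.08],
  [0, 0, 0, 0, 0, 0, 0.08],
  [0, 0, 0, 0, 0, 0, 0.08],
])

```text
time_s: 5.2
ee_pos: [0.541, -0.3484, 0.1325]
eef_rot: [3.14, 0.0, 1.141]
force: [-6.8, 3.8, 17.8]
grip_width: 0.0137
grip_force: 40.0
```

move_arm([
  [0, 0, 0, 0, 0, 0, 0.08],
  [0, 0, 0, 0, 0, 0, 0.08],
  [0, 0, 0, 0, 0, 0, 0.08],
  [0, 0, 0, 0, 0, 0, 0.08],
  [0, 0, 0, 0, 0, 0, 0.08],
  [0, 0, 0, 0, 0, 0, 0.08],
  [0, 0, 0, 0, 0, 0, 0.08],
  [0, 0, 0, 0, 0, 0, 0.08],
  [0, 0, 0, 0, 0, 0, 0.08],
  [0, 0, 0, 0, 0, 0, 0.04],
  [0, 0, 0, 0, 0, 0, 0],
  [0, 0, 0, 0, 0, 0, 0],
])

```text
time_s: 6.4
ee_pos: [0.5413, -0.3487, 0.1325]
eef_rot: [3.139, -0.001, 0.384]
force: [-5.1, 0.6, 16.7]
grip_width: 0.0133
grip_force: 40.0
```

Run:
```python
from station import ctrl
import cv2,numpy as np
o=ctrl.get_obs();print(o["moment"],o["force"],o["qpos"])
a=ctrl.camera("scene")["color"]
cv2.imwrite("pics/k2.png",cv2.resize(a[150:310,100:320],(770,560),interpolation=2))
```

```text
[0.42664783 1.16691248 0.16945467] [-5.09132583  0.5631808  16.74612814] [-6.29016049e-01  5.68501098e-01  1.31241406e+00 -2.66531565e-04
  1.25771570e+00  5.57965906e-01]
```

View pics/k2.png

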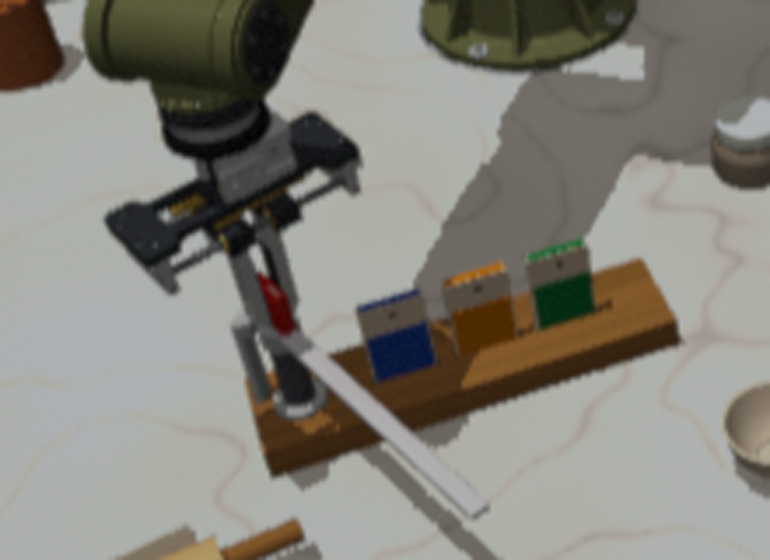

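The bar is swung clear at the stop. I'll let the knob rise, release it, and back off.

move_arm([
  [0, 0, 0, -0.06, 0, 0, 0],
  [0, 0, 0, -0.06, 0, 0, 0],
  [0.4, 0, 0, 0, 0, 0, 0],
  [0.4, 0, 0, 0, 0, 0, 0],
  [0.4, 0, 0, 0, 0, 0, 0],
  [0.4, 0, 0, 0, 0, 0, 0],
  [0.4, 0, 0, -0.3, 0, 0, 0],
  [0.4, 0, 0, -0.6, 0, 0, 0],
  [0.4, 0, 0, -0.5, 0, 0, 0],
  [0.6, 0, 0, 0, 0, 0, 0],
  [0.6, 0, 0, 0, 0, 0, 0],
])

```text
time_s: 7.55
ee_pos: [0.5409, -0.3483, 0.2072]
eef_rot: [3.141, -0.001, 0.384]
force: [0.4, -0.1, -0.4]
grip_width: 0.0506
grip_force: 0.0
```

```bash
python3 plan.py .536 -.116 .200 1.594 13 .6
python3 - <<'E'
from station import ctrl
import cv2,numpy as np
from h import *
p=ctrl.camera("scene");cv2.imwrite("pics/k3.png",cv2.resize(p["color"][200:310,150:310],(640,440),interpolation=2))
# predicted bar tip underside pixel for keeper = 1.12,1.2, up and down
for a in(1.12,1.2):
  for dz in(0,-.006):
    th=.022-a;print(a,dz,((proj(p,[.541-.268*np.sin(th),-.348+.268*np.cos(th),.130+dz])[0]-[150,200])*4).round(1))
E
```

```text
now [ 0.5409 -0.3483  0.2072] [ 3.1406e+00 -6.0000e-04  3.8380e-01] w 0.0506 gf 0.0 t 7.55 turn [ 1.00e-03  0.00e+00 -1.21e+00]
[[0.6,0.13,-0.33,0.01,0.0,0.0,-0.093],[0.6,0.15,-0.33,0.01,0.0,0.0,-0.093],[0.6,0.19,-0.3,0.01,0.0,0.0,-0.093],[0.6,0.21,-0.29,0.01,0.0,0.0,-0.093],[0.6,0.24,-0.26,0.01,0.0,0.0,-0.093],[0.6,0.27,-0.24,0.01,0.001,0.0,-0.094],[0.6,0.28,-0.22,0.02,0.0,0.0,-0.093],[0.6,0.31,-0.19,0.01,0.0,0.0,-0.093],[0.6,0.31,-0.16,0.01,0.0,0.0,-0.093],[0.6,0.34,-0.13,0.01,0.0,0.0,-0.093],[0.6,0.34,-0.09,0.01,0.0,0.0,-0.093],[0.6,0.35,-0.07,0.01,0.0,0.0,-0.093],[0.6,0.36,-0.03,0.01,0.0,0.0,-0.093]]
end [ 0.5361 -0.1159  0.2001] [3.1415e+00 1.0000e-04 1.5938e+00]
1.12 0 [377.  353.1]
1.12 -0.006 [378.2 359.3]
1.2 0 [350.2 373.8]
1.2 -0.006 [351.5 380. ]
```

View pics/k3.png

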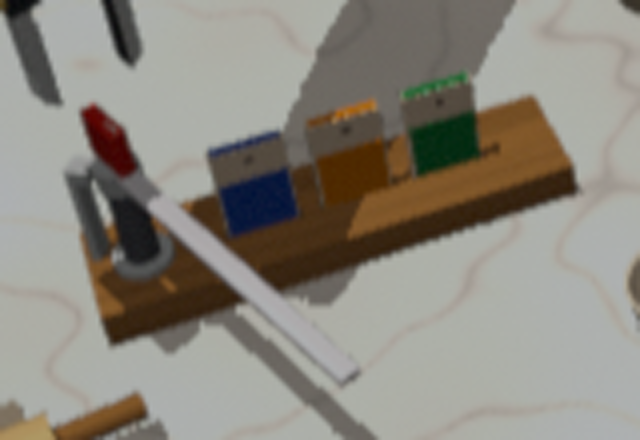

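The knob has sprung up: the bar tip at crop (350,375) matches the unlocked, up prediction (350,374). Next is the tile.

move_arm([
  [0.6, 0.13, -0.33, 0.01, 0, 0, -0.093],
  [0.6, 0.15, -0.33, 0.01, 0, 0, -0.093],
  [0.6, 0.19, -0.3, 0.01, 0, 0, -0.093],
  [0.6, 0.21, -0.29, 0.01, 0, 0, -0.093],
  [0.6, 0.24, -0.26, 0.01, 0, 0, -0.093],
  [0.6, 0.27, -0.24, 0.01, 0.001, 0, -0.094],
  [0.6, 0.28, -0.22, 0.02, 0, 0, -0.093],
  [0.6, 0.31, -0.19, 0.01, 0, 0, -0.093],
  [0.6, 0.31, -0.16, 0.01, 0, 0, -0.093],
  [0.6, 0.34, -0.13, 0.01, 0, 0, -0.093],
  [0.6, 0.34, -0.09, 0.01, 0, 0, -0.093],
  [0.6, 0.35, -0.07, 0.01, 0, 0, -0.093],
  [0.6, 0.36, -0.03, 0.01, 0, 0, -0.093],
  [0.6, 0, 0, 0.3, 0, 0, 0],
  [0.6, 0, 0, 0.5, 0, 0, 0],
  [0.6, 0, 0, 0.5, 0, 0, 0],
  [0.6, 0, 0, 0, 0, 0, 0],
  [0.6, 0, 0, 0, 0, 0, 0],
])

```text
time_s: 9.4
ee_pos: [0.5358, -0.1158, 0.1346]
eef_rot: [-3.14, -0.001, 1.594]
force: [0.3, -0.3, 0.9]
grip_width: 0.0564
grip_force: 0.0
```

Run:
```python
from station import ctrl
import cv2,numpy as np
from h import *
p=ctrl.camera("scene");o=ctrl.get_obs();print(o["ee_pos"],o["eef_rot"])
cv2.imwrite("pics/t1.png",cv2.resize(p["color"][180:280,200:320],(720,600),interpolation=2))
print((proj(p,o["ee_pos"])-[200,180])*6)
```

```text
[ 0.53622344 -0.1159375   0.13537679] [-3.14135173e+00 -4.88637586e-04  1.59371117e+00]
[[348.93458966 211.36558857]]
```

View pics/t1.png

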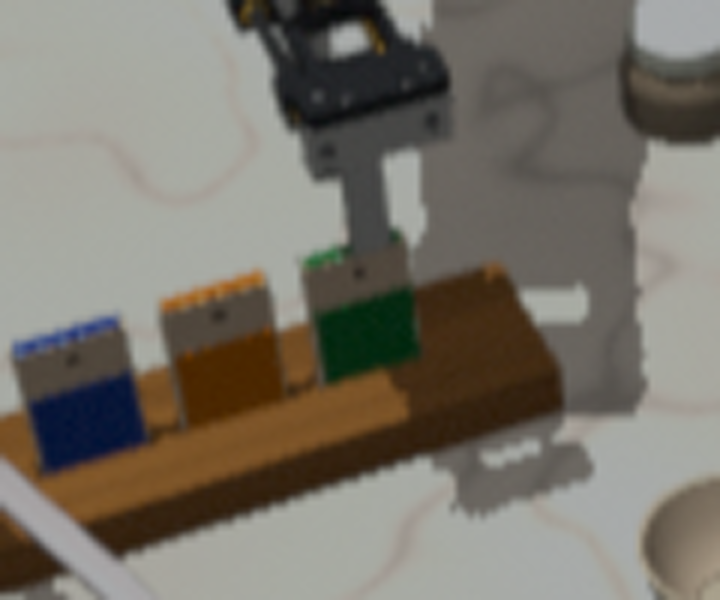

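The finger is centred over the green tile's band. I'll descend and grip.

move_arm([
  [0.6, 0, 0, 0.3, 0, 0, 0],
  [0.6, 0, 0, 0.4, 0, 0, 0],
  [0.6, 0, 0, 0.37, 0, 0, 0],
  [0.6, 0, 0, 0, 0, 0, 0],
  [0, 0, 0, 0, 0, 0, 0],
  [0, 0, 0, 0, 0, 0, 0],
  [0, 0, 0, 0, 0, 0, 0],
  [0, 0, 0, 0, 0, 0, 0],
  [0, 0, 0, 0, 0, 0, 0],
  [0, 0, 0, 0, 0, 0, 0],
  [0, 0, 0, 0, 0, 0, 0],
], force=30)

```text
time_s: 10.55
ee_pos: [0.5359, -0.1158, 0.0811]
eef_rot: [-3.141, -0.001, 1.594]
force: [1.0, 0.9, 1.0]
grip_width: 0.0097
grip_force: 30.0
```

move_arm([
  [0, 0, 0, -0.1, 0, 0, 0],
  [0, 0, 0, -0.15, 0, 0, 0],
  [0, 0, 0, -0.2, 0, 0, 0],
  [0, 0, 0, -0.3, 0, 0, 0],
  [0, 0, 0, -0.4, 0, 0, 0],
  [0, 0, 0, -0.5, 0, 0, 0],
  [0, 0, 0, -0.5, 0, 0, 0],
  [0, 0, 0, -0.5, 0, 0, 0],
  [0, 0, 0, -0.3, 0, 0, 0],
  [0, 0, 0, -0.1, 0, 0, 0],
  [0, 0, 0, 0, 0, 0, 0],
  [0, 0, 0, 0, 0, 0, 0],
])

```text
time_s: 11.75
ee_pos: [0.5357, -0.1158, 0.2328]
eef_rot: [-3.14, -0.001, 1.594]
force: [-0.5, -0.7, -1.6]
grip_width: 0.0099
grip_force: 30.0
```

```bash
cat > meas.py <<'E'
from station import ctrl
import cv2,numpy as np,sys
from h import *
o=ctrl.get_obs();p=ctrl.camera("scene")
print(o["ee_pos"].round(4),o["eef_rot"].round(4),o["grip_width"].round(4),o["force"].round(1))
b,g,r=[p["color"][...,i].astype(float) for i in range(3)]
tc=o["ee_pos"];m=((g>1.5*r)&(g>1.2*b)).astype(np.uint8)
u,v=proj(p,tc)[0];u,v=int(u),int(v)
w=np.zeros_like(m);w[v-10:v+70,u-45:u+45]=1
n,l,st,ce=cv2.connectedComponentsWithStats(m*w);print("green",[(s.tolist(),c.round(1).tolist()) for s,c in zip(st[1:],ce[1:]) if s[4]>20])
cv2.imwrite("pics/"+sys.argv[1],cv2.resize(p["color"][max(0,v-60):v+80,u-75:u+75],(600,560),interpolation=2))
E
python3 meas.py l1.png; python3 plan.py .415 .2815 .232 2.991 18 0
```

```text
now [ 0.5357 -0.1158  0.2326] [-3.1394e+00 -1.1000e-03  1.5938e+00] w 0.0101 gf 30.0 t 11.8 turn [-1.000e-03 -2.000e-03 -1.397e+00]
[[0.0,0.44,-0.12,0.0,0.0,0.0,-0.078],[0.0,0.46,-0.09,0.0,0.0,0.0,-0.077],[0.0,0.46,-0.06,0.0,0.0,0.0,-0.078],[0.0,0.46,-0.01,0.01,0.0,-0.001,-0.077],[0.0,0.46,0.01,0.0,0.0,0.0,-0.078],[0.0,0.46,0.06,0.0,0.0,0.0,-0.078],[0.0,0.45,0.08,0.0,0.0,0.0,-0.077],[0.0,0.44,0.13,0.0,0.0,0.0,-0.078],[0.0,0.44,0.16,0.0,-0.001,0.0,-0.078],[0.0,0.42,0.19,0.0,0.0,0.0,-0.077],[0.0,0.4,0.22,0.0,0.0,-0.001,-0.078],[0.0,0.39,0.25,0.0,0.0,0.0,-0.077],[0.0,0.36,0.29,0.0,0.0,0.0,-0.078],[0.0,0.34,0.31,0.01,0.0,0.0,-0.078],[0.0,0.32,0.33,0.0,0.0,0.0,-0.077],[0.0,0.29,0.36,0.0,0.0,0.0,-0.078],[0.0,0.26,0.38,0.0,0.0,0.0,-0.078],[0.0,0.23,0.4,0.0,0.0,0.0,-0.077]]
end [0.415  0.2814 0.2319] [-3.1416e+00 -4.0000e-04  2.9908e+00]Traceback (most recent call last):
  File "meas.py", line 5, in <module>
    print(o["ee_pos"].round(4),o["eef_rot"].round(4),o["grip_width"].round(4),o["force"].round(1))
                                                     ^^^^^^^^^^^^^^^^^^^^^
AttributeError: 'float' object has no attribute 'round'
```

move_arm([
  [0, 0.44, -0.12, 0, 0, 0, -0.078],
  [0, 0.46, -0.09, 0, 0, 0, -0.077],
  [0, 0.46, -0.06, 0, 0, 0, -0.078],
  [0, 0.46, -0.01, 0.01, 0, -0.001, -0.077],
  [0, 0.46, 0.01, 0, 0, 0, -0.078],
  [0, 0.46, 0.06, 0, 0, 0, -0.078],
  [0, 0.45, 0.08, 0, 0, 0, -0.077],
  [0, 0.44, 0.13, 0, 0, 0, -0.078],
  [0, 0.44, 0.16, 0, -0.001, 0, -0.078],
  [0, 0.42, 0.19, 0, 0, 0, -0.077],
  [0, 0.4, 0.22, 0, 0, -0.001, -0.078],
  [0, 0.39, 0.25, 0, 0, 0, -0.077],
  [0, 0.36, 0.29, 0, 0, 0, -0.078],
  [0, 0.34, 0.31, 0.01, 0, 0, -0.078],
  [0, 0.32, 0.33, 0, 0, 0, -0.077],
  [0, 0.29, 0.36, 0, 0, 0, -0.078],
  [0, 0.26, 0.28, 0, 0, 0, -0.078],
  [0, 0.2, 0.2, 0, 0, 0, -0.077],
  [0, 0, 0, 0, 0, 0, 0],
  [0, 0, 0, 0, 0, 0, 0],
])

```text
time_s: 13.8
ee_pos: [0.413, 0.2662, 0.232]
eef_rot: [-3.141, 0.0, 2.989]
force: [0.5, -0.1, -1.8]
grip_width: 0.0096
grip_force: 30.0
```

```bash
sed -i 's/o\["grip_width"\].round(4)/o["grip_width"]/' meas.py
cat >> meas.py <<'E'
t=ctrl.camera("top");cv2.imwrite("pics/top_"+sys.argv[1],t["color"])
A=p["color"][100:240,330:470];B=t["color"][180:285,150:305]
cv2.imwrite("pics/"+sys.argv[1],np.hstack([cv2.resize(A,(400,400),interpolation=2),cv2.resize(B,(400,400),interpolation=2)]))
import pickle;pickle.dump((p,t,o),open("pres.pkl","wb"))
# green-top tile model at focus: expected top edge in scene/top
e=o["ee_pos"];yaw=o["eef_rot"][2]-np.pi/2
top=pl([e[0],e[1],yaw],box(-.005,.005,-.0275,.0275,.031,.031))
print("pred top corners top-cam",proj(t,top).round(1).tolist(),"scene",proj(p,top+[0,0,e[2]]).round(1).tolist())
E
python3 meas.py pr1.png; python3 plan.py .414 .2765 .232 2.991 2 0
```

```text
[0.413  0.2662 0.232 ] [-3.1407e+00  5.0000e-04  2.9891e+00] 0.00964509565218046 [ 0.5 -0.1 -1.8]
green []
pred top corners top-cam [[263.0, 235.9], [263.0, 235.9], [259.7, 253.4], [259.7, 253.4], [259.8, 235.3], [259.8, 235.3], [256.5, 252.8], [256.5, 252.8]] scene [[358.6, 134.1], [358.6, 134.1], [353.4, 125.6], [353.4, 125.6], [361.6, 133.7], [361.6, 133.7], [356.3, 125.2], [356.3, 125.2]]
now [0.4133 0.2659 0.2322] [-3.1410e+00  8.0000e-04  2.9885e+00] w 0.0102 gf 30.0 t 13.9 turn [-0.001  0.001 -0.003]
[[0.0,0.01,0.11,0.0,0.0,0.0,-0.001],[0.0,0.01,0.1,0.0,-0.001,0.001,-0.002]]
end [0.4139 0.2764 0.2322] [ 3.1412e+00 -2.0000e-04  2.9915e+00]
```

View pics/pr1.png

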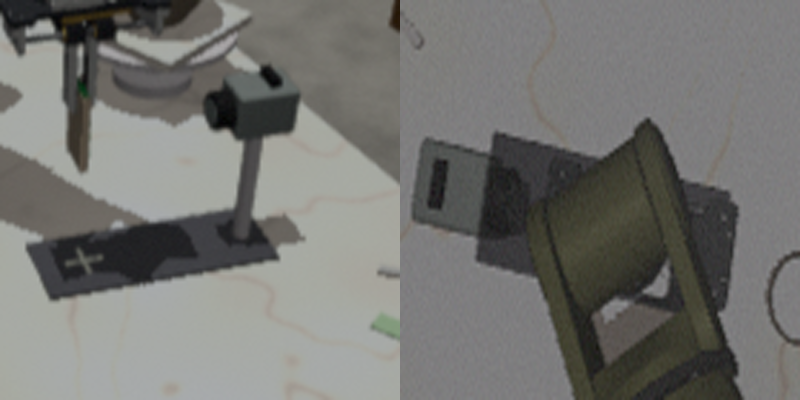

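The tile is held upright in front of the lens, its side seen at crop (78,130). I'll close the last 10 mm, then overlay the model outline.

move_arm([
  [0, 0.01, 0.08, 0, 0, 0, -0.001],
  [0, 0.01, 0.08, 0, 0, 0, -0.002],
  [0, 0, 0.05, 0, -0.001, 0.001, 0],
  [0, 0, 0, 0, 0, 0, 0],
  [0, 0, 0, 0, 0, 0, 0],
  [0, 0, 0, 0, 0, 0, 0],
  [0, 0, 0, 0, 0, 0, 0],
])

```text
time_s: 14.6
ee_pos: [0.4136, 0.277, 0.2325]
eef_rot: [3.141, 0.0, 2.994]
force: [0.5, 0.4, -0.1]
grip_width: 0.0097
grip_force: 30.0
```

Run:
```python
from station import ctrl
from h import *
o=ctrl.get_obs();p=ctrl.camera("scene");e=o["ee_pos"];yaw=o["eef_rot"][2]-np.pi/2
print(e.round(4),o["eef_rot"].round(4),yaw)
A=cv2.resize(p["color"][110:180,335:385],(500,700),interpolation=2)[50:650];L=A.copy()
X=pl([e[0],e[1],yaw],box(-.005,.005,-.0275,.0275,e[2]-.069,e[2]+.031))
u=(proj(p,X)+.5-[335,110])*10-[0,50]
for i in range(8):
    for j in range(i):
        if bin(i^j).count("1")==1: cv2.line(L,tuple(map(int,u[i])),tuple(map(int,u[j])),(0,0,255),1)
O=np.hstack([A,L])[:, :1000];cv2.imwrite("pics/pr2.png",cv2.resize(O,(800,480)))
```

```text
[0.4136 0.277  0.2325] [3.1407e+00 2.0000e-04 2.9937e+00] 1.4229511876015644
```

View pics/pr2.png

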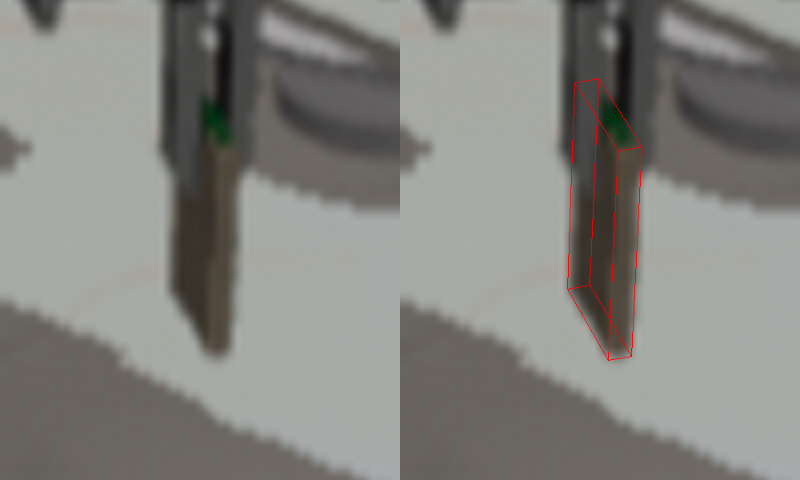

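The outline matches the held tile to under a pixel, so it's upright and unslipped.

```bash
python3 -c "
from station import ctrl
print(abs(ctrl.get_obs()['joint_vel']).max());print(ctrl.hand_in())"
```

```text
0.0013319780082905741
the job is handed in; nothing more can be done
None
```

I unlocked the rack and handed in with the green tile held still and upright at the focus point, square to the lens as measured from the pictures; the hand-in gave no verdict.

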